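# Open the cassette case and move its divider back one notch

## Task

Get the grey steel cassette case on the pricing table ready for more tapes: lift its lid and ease it right back until it rests on its stop, without letting it drop or slam. Then lift the wooden divider out of its notches, shift it one notch towards the hinge and let it down square into the next pair of notches, all the way to the floor of the case. Leave the tapes standing where they are, and do not disturb the other goods on the table.

Things in the scene. Friction and masses are not known exactly. Their poses are not given: they have to be found in the camera images.
- case: Fixed grey steel cassette case, 190 mm deep (x), 138 mm wide (y), 130 mm high when closed: a base 75 mm high with 3 mm walls and floor, and a deep lid 55 mm high. Origin: centre of its underside, on the table; x points from its front (lip, two brass catches already undone; it faces to the robot's right) to the hinge, z up. Along each side wall inside runs a dark notched rail.
- lid (a joint): Opening angle of the lid about the base's back upper edge: 0 closed, 1.745 (100 degrees) leaning back on its stop. Some 3 N up at the lip lifts it. The hinge has a little friction and damping: let go below about 55 degrees it falls shut, beyond about 85 degrees it sinks back onto its stop, in between it stays put.
- lid_hinge (a point): Fixed point on the hinge line, at the middle of the base's back upper edge, 75 mm above the table. Its axes are the case's; the hinge line runs along its y axis.
- lid_lip (a point): Middle of the underside of the lid's finger lip, a steel ledge 66 mm wide and 3 mm thick that stands out 20 mm from the lid's front face at its lower edge. This point is 10 mm out from that face, 200 mm from the hinge line and, closed, 76 mm above the table; it moves with the lid. Below it the base's front face is plain and free.
- divider_mid (a point): Centre, halfway up, of the loose plywood divider (80 g): 10 mm thick (x, along the case), 112 mm wide (y), 109 mm high (z). A plate 70 mm high, from whose middle a pull tab 50 mm wide rises to 109 mm; at each side an 8 mm long ear, 52 to 66 mm above its lower edge, sits in a notch. Seated, it stands on the case's floor, this centre 57.5 mm and the tab's top 112 mm above the table.
- notch1 (a point): Midway between the two front notches of the rails, level with their floors (53 mm above the table), 48 mm in front of the case's middle: where the divider starts. Notches are 14 mm wide and 32 mm apart, four to a rail; the teeth between have roof-shaped tops, 71 mm above the table, that lead into the notches. The divider's ears clear them when it is lifted 19 mm.
- notch2 (a point): The same point for the second pair of notches, 32 mm nearer the hinge, 16 mm in front of the case's middle: where the divider must go.
- tape_a_mid (a point): Centre of a loose cassette case standing in the steel case (red, nearest the front): dark, coloured edge upward, 17 mm (x) by 109 mm (y) by 70 mm high, its top 73 mm above the table. To be left where it is.
- tape_b_mid (a point): Centre of a loose cassette case standing in the steel case (yellow, second from the front): dark, coloured edge upward, 17 mm (x) by 109 mm (y) by 70 mm high, its top 73 mm above the table. To be left where it is.
- tape_c_mid (a point): Centre of a loose cassette case standing in the steel case (blue, second from the back): dark, coloured edge upward, 17 mm (x) by 109 mm (y) by 70 mm high, its top 73 mm above the table. To be left where it is.
- tape_d_mid (a point): Centre of a loose cassette case standing in the steel case (cream, at the back): dark, coloured edge upward, 17 mm (x) by 109 mm (y) by 70 mm high, its top 73 mm above the table. To be left where it is.
- tape_e_mid (a point): Centre of a loose green cassette case lying flat on the table between the steel case and the robot, 70 x 109 x 17 mm. Leave alone.
- tape_f_mid (a point): Centre of a loose orange cassette case lying flat on top of the green one, 70 x 109 x 17 mm. Leave alone.
- mug_mid (a point): Centre, halfway up, of a loose blue mug, 80 mm across and 92 mm high, at the left. Leave alone.
- vase_mid (a point): Centre, halfway up, of a loose green glass vase, 76 mm across and 130 mm high, at the left front. Leave alone.
- tag_gun_mid (a point): Middle of the barrel of a loose blue price-tag gun lying on its side at the right, 140 x 120 x 28 mm. Leave alone.

How it is judged:
By the outcome, as a careful person would: the job done as asked, in the order asked, and still so for the second after the job is handed in, with the robot touching nothing.
It also fails if it takes over 54 s, if anything falls off the work surface, if the arm or the gripper's body presses on something with over 40 N, if the wrist force passes 120 N, or if a joint passes its speed limit or range.

## Robot

A 7-joint arm with a two-finger parallel gripper is mounted at the origin on the work surface. World frame = base frame: x ahead of the robot, y to its left, z up, the work surface at z = 0. Lengths are in m, angles in degrees, forces in N, time in s.
With the tool pointing down it reaches from about 0.35 to 0.9 m from the base axis. Payload 7.2 kg.
Tool frame: the origin (TCP) lies midway between the tips of the shut fingers; the grasp point (between the pads) lies 19 mm behind it (tcp_to_grasp is the z of the grasp point in the tool frame, in m); z points along the fingers, y is the direction in which the jaws open and shut (so a half turn about z gives the same grasp; the last joint's range is limited). The gripper opens to 85 mm and grips with 20 to 120 N. Pads are 22 mm wide; open, the fingers measure 114 mm over their backs; the gripper's body (76 mm by 85 mm) begins 54 mm behind the grasp point. The pads swing forward as they close: fully open they stand 13 mm farther back than shut.
Start: joints at [-80.799, 23.554, -0.728, 91.456, 0.321, 64.991, -4.71], TCP at [0.142, 0.609, 0.231] pointing down, gripper open.
Joint ranges: [-169.25, 169.25], [-16.82, 113.86], [-84.01, 82.57], [7.8, 145.47], [-59.2, 239.2], [7.22, 106.19], [-163.78, 163.78]. Speed limits (degrees/s): [136.94, 136.94, 172.46, 172.46, 180, 180, 180].

## Interface

Orientations are given as [roll, pitch, yaw] about the fixed x, y, z axes, in that order (R = Rz(yaw) Ry(pitch) Rx(roll)).
In Python, from rig import * gives the robot as it stands.
- The arm moves only by the shell command python3 -m inch 'ROWS' [OPENING]. ROWS is a JSON object of lists of equal length, an entry for each row: "linear": the shift along the tool's x, y, z in m, a list of three; "yaw": the turn about the tool's z in rad. In form: {"linear": [[x, y, z], ...], "yaw": [yaw, ...]}. A call has 1 to 20 rows; each row is the pose to reach, as a shift and turn from the pose commanded when the call began, along the tool's axes at that moment; what a row does not reach only later rows make up. A row lasts 1/10 s, in which the tool goes at most 50 mm and 8.59 degrees, less where a joint would pass 70% of its speed; a pose out of reach is approached as far as the arm can. A call with a gripper value outside its range is refused whole. OPENING is the opening, from -1 (shut) to 1 (fully open), set as the call begins (- or left out, the last holds). The fingers move at their own pace and stop on an object; the grip force is fixed at half the most. Time passes only in rows, so rows that repeat a pose let the fingers close. It gives the time, the measured TCP pose, the force and the opening at its end, in the units of the state.
- get_obs(): the state, without advancing time (a new reading comes with each control period).
- get_image(name): name is "scene" or "top"; returns the picture (480x640x3 uint8, red, green, blue); there is no depth.
- calibration(name): a dict with "vfov" (degrees; the focal length in pixels is half the picture's height over the tangent of half this angle, whatever the lens; pixels are square), "cx", "cy" (the principal point, pixels), "origin" and "attitude" of the camera in the world. Camera axes: x right, y up, looking along -z (the intrinsics and any distortion apply to the point x, -y, -z); pixel columns grow to the right and rows downward; lengths in m; the calibration is good to about 2 mm. A picture is of the moment at which its call begins. calibration takes no time and is no camera call.
- finish_job(): hands the job in, once; it reports no verdict.
The state is a dict: "clock": time; "q": joint angles; "qvel": joint speeds; "effort": joint torques, N m; "eef_pos": TCP position; "tcp_rot": TCP orientation; "contact_force": force on the tool from outside, world axes, zero at the start; "moment": the same for the moment, N m; "finger_gap": finger opening in m.
Only numpy, scipy, OpenCV 4.12 (cv2) and the standard library are available. Lean on these libraries where they do the work, as an engineer would, in place of code of your own. Each camera call takes 0.05 s, during which the arm holds its last target. There are 200 camera calls.

## Working session

There is one attempt and no reset: what is moved stays moved. The work goes in short steps, Python scripts to look and compute and a shell command to move; the robot and the scene stay as the last step left them, time stands still between calls to the robot, and variables do not carry over. Pictures are saved under pics/ and viewed, about 8 in all and at most 12, crops included, and the job is handed in when it is done.

```bash
ls; mkdir -p pics; python3 - <<'E'
from rig import *
import cv2
for n in("scene","top"):
    cv2.imwrite(f"pics/{n}0.png",get_image(n)[:,:,::-1]); print(n,calibration(n))
o=get_obs(); print(o)
E
```

```text
pics
scene {'vfov': 47.54684338633879, 'cx': 320.2304027275447, 'cy': 232.06506984776112, 'origin': array([0.77304267, 0.59653319, 0.83351455]), 'attitude': array([ 41.55217857,   0.45191226, 151.21511902])}
top {'vfov': 48.31921186451215, 'cx': 320.6774367987217, 'cy': 235.18255961014378, 'origin': array([0.34216127, 0.01530891, 1.16596695]), 'attitude': array([  5.87849087,   1.35843989, -88.97878493])}
{'clock': 0.1, 'q': array([-80.79863442,  23.59759565,  -0.72859621,  91.49963266,
         0.32247061,  64.99136318,  -4.70906562]), 'qvel': array([ 0.0523678 , -0.05659223, -0.10060565, -0.11305471,  0.10752515,
        0.02998948, -0.01312168]), 'effort': array([ 1.83633834e-03, -6.01825976e+01,  6.83913622e-01, -3.00088513e+01,
        1.40893026e-02,  6.38026584e-03,  1.52381540e-05]), 'eef_pos': array([0.14169228, 0.60825698, 0.23051094]), 'tcp_rot': array([-1.79913778e+02,  7.47609136e-03,  1.66894019e+02]), 'contact_force': array([-0.57990932,  0.50113612,  0.14019139]), 'moment': array([ 0.04624612, -0.01966631, -0.02706923]), 'finger_gap': 0.0853445598751672}
```

View pics/scene0.png

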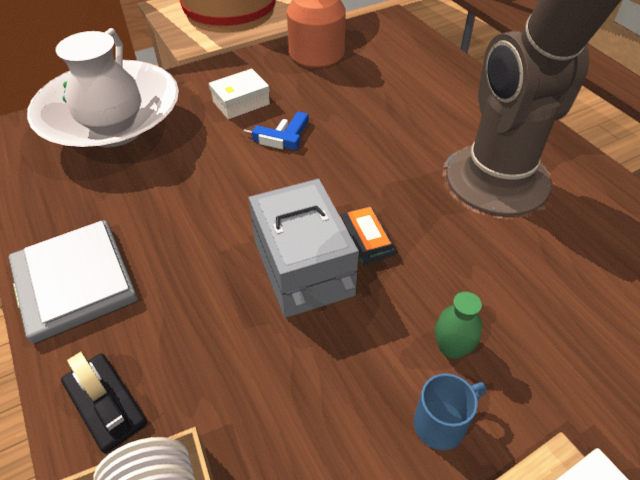

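View pics/top0.png

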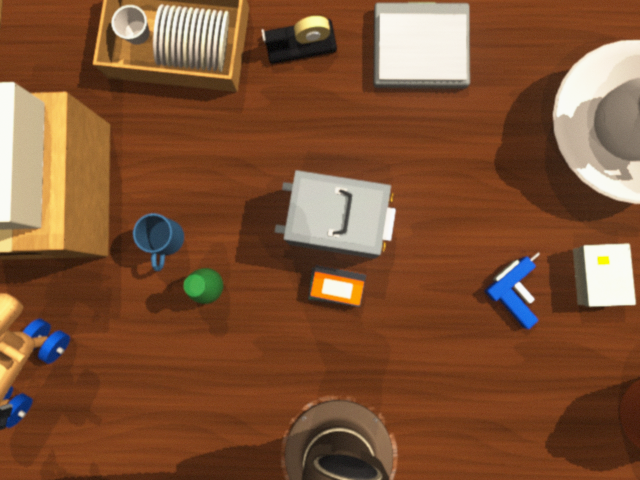

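The scene view shows the case at about (305,250), with its hinge side facing the camera. In the top view the lid spans about (285-391,172-255), with the lip at (389,224) on the right. I'll zoom in to get the corners.

```bash
cat > h.py <<'E'
import numpy as np, cv2
from scipy.spatial.transform import Rotation as R
from rig import *
def ray(n,u,v):
    c=calibration(n); f=240/np.tan(np.radians(c['vfov']/2))
    d=np.array([(u-c['cx'])/f,-(v-c['cy'])/f,-1])
    return c['origin'],R.from_euler('xyz',c['attitude'],degrees=True).apply(d)
def onz(n,u,v,z):
    o,d=ray(n,u,v); return o+d*(z-o[2])/d[2]
def proj(n,p):
    c=calibration(n); f=240/np.tan(np.radians(c['vfov']/2))
    d=R.from_euler('xyz',c['attitude'],degrees=True).inv().apply(np.array(p)-c['origin'])
    return c['cx']+f*d[...,0]/-d[...,2], c['cy']-f*d[...,1]/-d[...,2]
E
python3 - <<'E'
import cv2
a=cv2.imread('pics/top0.png')[160:280,270:410]; a=cv2.resize(a,None,fx=5,fy=5,interpolation=cv2.INTER_CUBIC)
cv2.imwrite('pics/c0.png',a)
E
python3 -c "
from h import *
for p in [(297,173),(391,186),(381,255),(286,241)]: print(onz('top',*p,.13))
for p in [(250,192),(320,182),(354,242),(272,275)]: print(onz('scene',*p,.13))"
```

```text
[0.57098037 0.09068818 0.13      ]
[ 0.54738556 -0.09431708  0.13      ]
[ 0.41166279 -0.07562552  0.13      ]
[0.4359711  0.10912884 0.13      ]
[ 0.54333036 -0.10270898  0.13      ]
[ 0.41750216 -0.06301975  0.13      ]
[0.4384531  0.09502564 0.13      ]
[0.59020972 0.09053732 0.13      ]
```

View pics/c0.png

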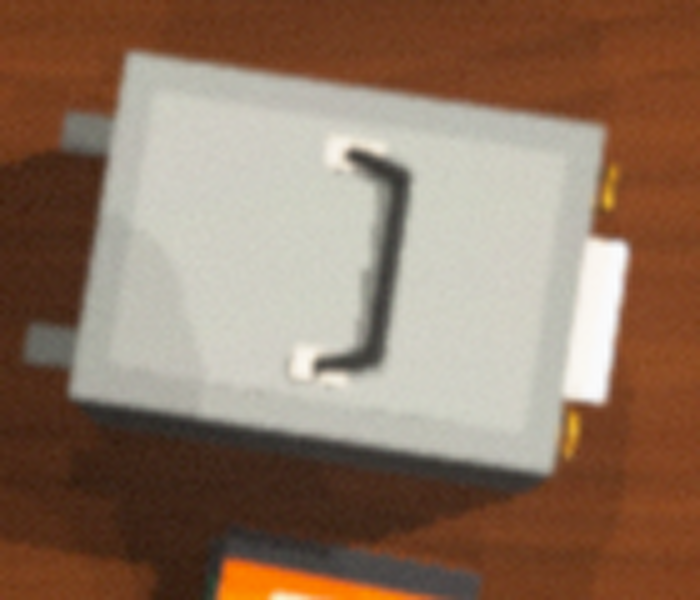

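```bash
python3 -c "
from h import *
P=[(296,170.4),(391.4,185.4),(380.6,254.4),(284.4,240)]
Q=np.array([onz('top',u-.1,v-.1,.13)[:2] for u,v in P]);print(Q)
print(np.linalg.norm(Q-np.roll(Q,-1,0),axis=1), Q.mean(0))
ex=(Q[0]+Q[3]-Q[1]-Q[2]);print(np.degrees(np.arctan2(ex[1],ex[0])))
ey=(Q[3]+Q[2]-Q[1]-Q[0]);print(np.degrees(np.arctan2(ey[1],ey[0]))+90)
for u,v in [(628,242),(605,403)]: print(onz('top',270+u/5,160+v/5,.079))
for n,p in [('or',(338,288))]: print(onz('top',*p,.034))
for n,p in [('vase',(203,286)),('vt',(203,286)),('mug',(155,232))]: print(n,onz('top',*p,.11))
"
```

```text
[[ 0.57637441  0.09298348]
 [ 0.54878551 -0.09489713]
 [ 0.41300346 -0.07465202]
 [ 0.43807083  0.11249952]]
[0.18989542 0.13728303 0.18882286 0.13967374] [0.49405855 0.00898346]
82.00765050166552
261.7457794385403
[ 0.51108433 -0.10930534  0.079     ]
[ 0.44475373 -0.10021     0.079     ]
[0.34708364 0.00577326 0.034     ]
vase [0.34596028 0.27301664 0.11      ]
vt [0.34596028 0.27301664 0.11      ]
mug [0.45175099 0.3739131  0.11      ]
```

Case pose: origin (0.494, 0.009), x axis at yaw 81.9°. The lip as measured agrees with the lip predicted from the case pose. Because the tool stays vertical, I'll pinch the two ends of the 66 mm lip, with the pads along case y, and swing it along the arc. First I go above it.

```bash
python3 -m inch '{"linear":[[-0.489,-0.617,0],[-0.489,-0.617,0],[-0.489,-0.617,0],[-0.489,-0.617,0],[-0.489,-0.617,0],[-0.489,-0.617,0],[-0.489,-0.617,0],[-0.489,-0.617,0],[-0.489,-0.617,0],[-0.489,-0.617,0],[-0.489,-0.617,0],[-0.489,-0.617,0],[-0.489,-0.617,0],[-0.489,-0.617,0],[-0.489,-0.617,0],[-0.489,-0.617,0],[-0.489,-0.617,0],[-0.489,-0.617,0],[-0.489,-0.617,0],[-0.489,-0.617,0]],"yaw":[1.483,1.483,1.483,1.483,1.483,1.483,1.483,1.483,1.483,1.483,1.483,1.483,1.483,1.483,1.483,1.483,1.483,1.483,1.483,1.483]}' 1
cat >> h.py <<'E'
def case(p):  # world -> case frame
    p=np.array(p,float)-[.494,.009,0]; return R.from_euler('z',-81.9,degrees=True).apply(p)
def st():
    o=get_obs(); print('t',round(o['clock'],1),'case xyz mm',(case(o['eef_pos'])*1e3).round(1),'rot',o['tcp_rot'].round(1),'F',o['contact_force'].round(1),'gap',round(o['finger_gap']*1e3,1))
E
python3 -c "
from h import *
st()"
```

```text
clock: 2.1
eef_pos: [0.4778, -0.1017, 0.2312]
tcp_rot: [-180.0, -0.0, 82.0]
contact_force: [-0.1, -0.1, 0.3]
finger_gap: 0.0854
t 2.1 case xyz mm [-111.9    0.5  231.2] rot [-180.   -0.   82.] F [-0.1 -0.1  0.3] gap 85.4
```

```bash
python3 -m inch '{"linear":[[-0.003,0,0.03],[-0.003,0,0.06],[-0.003,0,0.09],[-0.003,0,0.11],[-0.003,0,0.13],[-0.003,0,0.145],[-0.003,0,0.16],[-0.003,0,0.168],[-0.003,0,0.171],[-0.003,0,0.171]],"yaw":[0,0,0,0,0,0,0,0,0,0]}' 1
python3 - <<'E'
from h import *
st()
a=get_image('top')[160:280,270:410,::-1]; b=get_image('scene')[170:320,230:400,::-1]
a=cv2.resize(a,(560,480),interpolation=cv2.INTER_CUBIC)
cv2.imwrite('pics/c1.png',a)
E
```

```text
clock: 3.1
eef_pos: [0.4777, -0.1056, 0.0604]
tcp_rot: [-180.0, -0.0, 82.0]
contact_force: [0.2, -0.5, -0.8]
finger_gap: 0.0853
t 3.1 case xyz mm [-115.8   -0.    60.4] rot [-180.   -0.   82.] F [ 0.2 -0.5 -0.8] gap 85.3
```

View pics/c1.png

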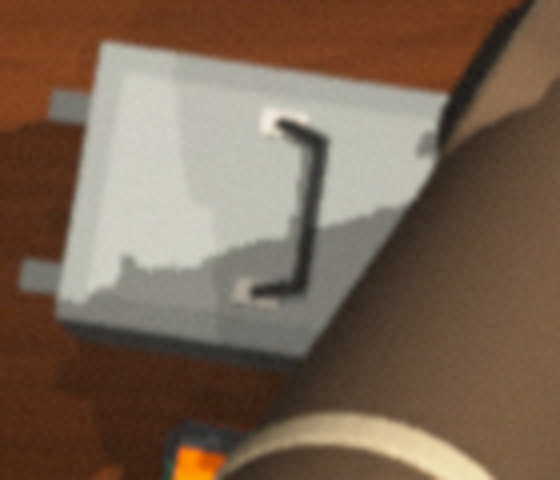

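The crop shows the case undisturbed. The arm hides the lip, and the contact force is about 0. I'll close on the lip ends.

```bash
python3 -m inch '{"linear":[[0.002,0,0],[0.002,0,0],[0.002,0,0],[0.002,0,0],[0.002,0,0],[0.002,0,0],[0.002,0,0],[0.002,0,0]],"yaw":[0,0,0,0,0,0,0,0]}' -1;python3 -c "
from h import *
st()"
```

```text
clock: 4.0
eef_pos: [0.4788, -0.1037, 0.0617]
tcp_rot: [179.9, -0.1, 81.9]
contact_force: [-2.8, 1.5, 16.3]
finger_gap: 0.0616
t 4.0 case xyz mm [-113.8   -0.8   61.7] rot [ 1.799e+02 -1.000e-01  8.190e+01] F [-2.8  1.5 16.3] gap 61.6
```

```bash
python3 -m inch '{"linear":[[0,0,0],[0,0,0],[0,0,0]],"yaw":[0,0,0]}' ;python3 -c "
from h import *
st()"
```

```text
clock: 4.3
eef_pos: [0.4788, -0.1038, 0.0617]
tcp_rot: [179.9, -0.1, 81.9]
contact_force: [-3.8, 2.1, 15.6]
finger_gap: 0.0618
t 4.3 case xyz mm [-113.8   -0.8   61.7] rot [ 1.799e+02 -1.000e-01  8.190e+01] F [-3.8  2.1 15.6] gap 61.8
```

```bash
python3 -m inch '{"linear":[[0,0,-0.0036],[0.0002,0,-0.0071],[0.0004,0,-0.0107],[0.0007,0,-0.0142],[0.001,0,-0.0178],[0.0014,0,-0.0213],[0.0018,0,-0.0249],[0.0023,0,-0.0284],[0.0029,0,-0.0319],[0.0035,0,-0.0354],[0.0035,0,-0.0354],[0.0035,0,-0.0354]],"yaw":[0,0,0,0,0,0,0,0,0,0,0,0]}' ;python3 - <<'E'
from h import *
st()
b=get_image('scene')[150:330,210:410,::-1]
cv2.imwrite('pics/c2.png',cv2.resize(b,None,fx=3,fy=3,interpolation=cv2.INTER_CUBIC))
E
```

```text
clock: 5.5
eef_pos: [0.479, -0.1006, 0.0959]
tcp_rot: [179.9, -0.0, 81.9]
contact_force: [4.5, 2.1, -3.9]
finger_gap: 0.0614
t 5.5 case xyz mm [-110.6   -0.6   95.9] rot [179.9  -0.   81.9] F [ 4.5  2.1 -3.9] gap 61.4
```

View pics/c2.png

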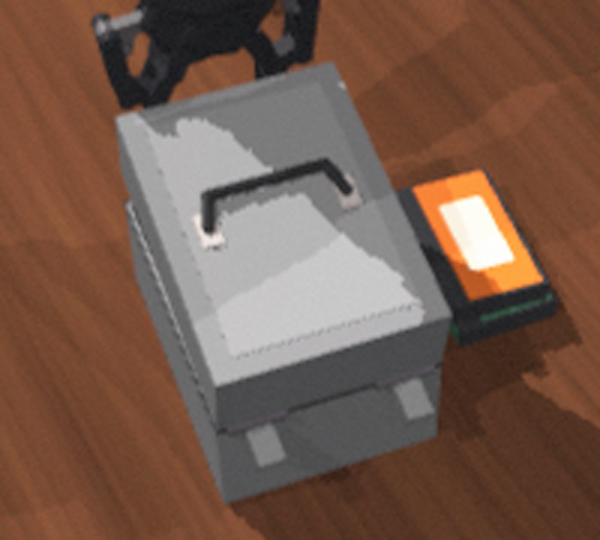

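The lid is rising with the gripper: the wedge gap shows at (160,310), and Fz is -4 N, as expected. Next I work out the rest of the arc.

```bash
python3 -c "
import numpy as np
f=lambda t:np.array([-204*np.cos(t)+2.5*np.sin(t),-(204*np.sin(t)+2.5*np.cos(t))])
for a,b,s in((10,42,2),(42,74,2),(74,100,1.5),(86,102,1)):
  print(a,b,[(t,*(f(np.radians(t))-f(np.radians(a))).round().astype(int)) for t in np.arange(a+s,b+.1,s)])"
```

```text
10 42 [(np.float64(12.0), np.int64(1), np.int64(-7)), (np.float64(14.0), np.int64(3), np.int64(-14)), (np.float64(16.0), np.int64(5), np.int64(-21)), (np.float64(18.0), np.int64(7), np.int64(-28)), (np.float64(20.0), np.int64(10), np.int64(-34)), (np.float64(22.0), np.int64(12), np.int64(-41)), (np.float64(24.0), np.int64(15), np.int64(-47)), (np.float64(26.0), np.int64(18), np.int64(-54)), (np.float64(28.0), np.int64(22), np.int64(-60)), (np.float64(30.0), np.int64(25), np.int64(-66)), (np.float64(32.0), np.int64(29), np.int64(-72)), (np.float64(34.0), np.int64(33), np.int64(-78)), (np.float64(36.0), np.int64(37), np.int64(-84)), (np.float64(38.0), np.int64(41), np.int64(-90)), (np.float64(40.0), np.int64(46), np.int64(-95)), (np.float64(42.0), np.int64(51), np.int64(-100))]
42 74 [(np.float64(44.0), np.int64(5), np.int64(-5)), (np.float64(46.0), np.int64(10), np.int64(-10)), (np.float64(48.0), np.int64(15), np.int64(-15)), (np.float64(50.0), np.int64(21), np.int64(-20)), (np.float64(52.0), np.int64(26), np.int64(-24)), (np.float64(54.0), np.int64(32), np.int64(-28)), (np.float64(56
[... 1359 characters left out ...]
oat64(88.0), np.int64(7), np.int64(0)), (np.float64(89.0), np.int64(11), np.int64(0)), (np.float64(90.0), np.int64(14), np.int64(0)), (np.float64(91.0), np.int64(18), np.int64(0)), (np.float64(92.0), np.int64(21), np.int64(0)), (np.float64(93.0), np.int64(25), np.int64(0)), (np.float64(94.0), np.int64(28), np.int64(0)), (np.float64(95.0), np.int64(32), np.int64(1)), (np.float64(96.0), np.int64(36), np.int64(1)), (np.float64(97.0), np.int64(39), np.int64(2)), (np.float64(98.0), np.int64(43), np.int64(2)), (np.float64(99.0), np.int64(46), np.int64(3)), (np.float64(100.0), np.int64(50), np.int64(3)), (np.float64(101.0), np.int64(53), np.int64(4)), (np.float64(102.0), np.int64(57), np.int64(5))]
```

```bash
python3 -m inch '{"linear":[[0.001,0,-0.007],[0.003,0,-0.014],[0.005,0,-0.021],[0.007,0,-0.028],[0.010,0,-0.034],[0.012,0,-0.041],[0.015,0,-0.047],[0.018,0,-0.054],[0.022,0,-0.060],[0.025,0,-0.066],[0.029,0,-0.072],[0.033,0,-0.078],[0.037,0,-0.084],[0.041,0,-0.090],[0.046,0,-0.095],[0.051,0,-0.100],[0.051,0,-0.100]],"yaw":[0,0,0,0,0,0,0,0,0,0,0,0,0,0,0,0,0]}' ;python3 - <<'E'
from h import *
st()
E
```

```text
clock: 7.25
eef_pos: [0.4867, -0.0469, 0.1953]
tcp_rot: [179.9, -0.2, 81.8]
contact_force: [13.1, 12.0, -14.6]
finger_gap: 0.0616
t 7.2 case xyz mm [-56.4  -0.6 195.3] rot [179.9  -0.2  81.8] F [ 13.1  12.  -14.6] gap 61.6
```

The force is mostly a radial pull of about 18 N toward the hinge, so I'll tighten the arc by about 3 mm and add 1 mm of side relief.

```bash
python3 -m inch '{"linear":[[0.006,0.001,-0.004],[0.012,0.001,-0.008],[0.017,0.001,-0.013],[0.023,0.001,-0.018],[0.028,0.001,-0.022],[0.034,0.001,-0.026],[0.040,0.001,-0.030],[0.046,0.001,-0.033],[0.052,0.001,-0.037],[0.058,0.001,-0.040],[0.064,0.001,-0.043],[0.070,0.001,-0.046],[0.077,0.001,-0.049],[0.084,0.001,-0.051],[0.090,0.001,-0.053],[0.097,0.001,-0.055],[0.097,0.001,-0.055]],"yaw":[0,0,0,0,0,0,0,0,0,0,0,0,0,0,0,0,0]}' ;python3 - <<'E'
from h import *
st()
E
```

```text
clock: 8.95
eef_pos: [0.5002, 0.0451, 0.2521]
tcp_rot: [180.0, 0.1, 82.1]
contact_force: [-3.8, -3.9, 16.9]
finger_gap: 0.0616
t 8.9 case xyz mm [ 36.6  -1.  252.1] rot [1.80e+02 1.00e-01 8.21e+01] F [-3.8 -3.9 16.9] gap 61.6
```

```bash
python3 -m inch '{"linear":[[0.005,0,-0.003],[0.010,0,-0.005],[0.016,0,-0.006],[0.021,0,-0.007],[0.026,0,-0.007],[0.031,0,-0.008],[0.037,0,-0.009],[0.042,0,-0.009],[0.047,0,-0.009],[0.053,0,-0.009],[0.058,0,-0.009],[0.063,0,-0.009],[0.069,0,-0.009],[0.074,0,-0.008],[0.077,0,-0.008],[0.079,0,-0.008],[0.079,0,-0.008]],"yaw":[0,0,0,0,0,0,0,0,0,0,0,0,0,0,0,0,0]}' ;python3 - <<'E'
from h import *
st()
cv2.imwrite('pics/s3.png',get_image('scene')[:,:,::-1])
E
```

```text
clock: 10.65
eef_pos: [0.5149, 0.1271, 0.2643]
tcp_rot: [179.6, -0.5, 82.0]
contact_force: [-4.4, 5.0, 41.6]
finger_gap: -0.0001
t 10.7 case xyz mm [119.9  -4.  264.3] rot [179.6  -0.5  82. ] F [-4.4  5.  41.6] gap -0.1
```

View pics/s3.png

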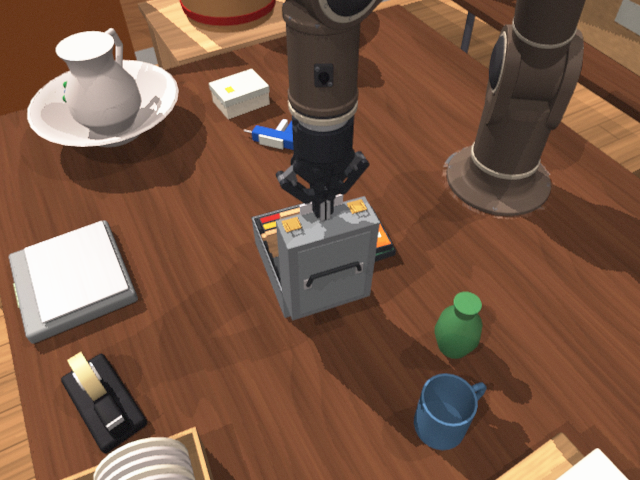

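The pads slipped off the lip near the end and shut. The lid stands nearly upright, and the closed tips press on the lip's edge at (325,210). I'll back straight up.

```bash
python3 -m inch '{"linear":[[0,0,-0.006],[0,0,-0.015],[0,0,-0.03],[0,0,-0.05],[0,0,-0.05],[0,0,-0.05],[0,0,-0.05],[0,0,-0.05]],"yaw":[0,0,0,0,0,0,0,0]}' ;python3 - <<'E'
from h import *
st()
s=get_image('scene');t=get_image('top')
cv2.imwrite('pics/s4.png',np.hstack([cv2.resize(s[130:330,210:410],(400,400)),cv2.resize(t[140:290,220:420],(400,300)).repeat(1,0) if 0 else cv2.copyMakeBorder(cv2.resize(t[140:290,220:420],(400,300)),0,100,0,0,cv2.BORDER_CONSTANT)])[:,:,::-1])
E
```

```text
clock: 11.5
eef_pos: [0.5107, 0.1239, 0.3078]
tcp_rot: [-179.9, 0.1, 81.9]
contact_force: [0.0, -0.6, 0.4]
finger_gap: -0.0001
t 11.5 case xyz mm [116.1  -0.4 307.8] rot [-1.799e+02  1.000e-01  8.190e+01] F [ 0.  -0.6  0.4] gap -0.1
```

View pics/s4.png

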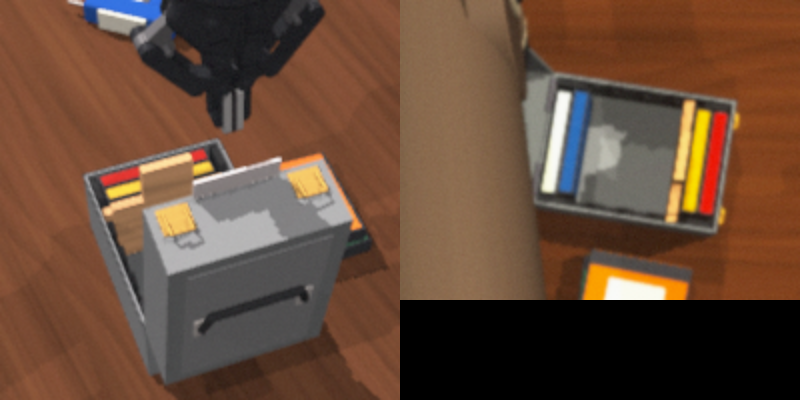

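```bash
cat >> h.py <<'E'
def world(p):
    return R.from_euler('z',81.9,degrees=True).apply(np.array(p,float))+[.494,.009,0]
def lipproj(n='scene'):
    for t in range(70,101,5):
        a=np.radians(t); x=.095-.210*np.cos(a)+.003*np.sin(a); z=.075+.210*np.sin(a)+.003*np.cos(a)
        u,v=proj(n,world([[x,-.033,z],[x,.033,z]])); print(t,u.round(1),v.round(1))
E
python3 -c "
from h import *
lipproj()"
```

```text
70 [283.6 324.2] [174.6 164.1]
75 [287.  328.3] [179.5 168.7]
80 [290.8 332.7] [185.4 174.4]
85 [294.7 337.3] [192.5 181.1]
90 [298.9 342. ] [200.6 189. ]
95 [303.2 346.8] [209.8 197.8]
100 [307.7 351.7] [220.  207.6]
```

The lip edge at (306.5,223.5)-(350,210) matches the 100° prediction, so the lid is on its stop. Now I'll measure the divider in both views.

```bash
python3 - <<'E'
from h import *
print(get_obs()['q'].round(1))
t=get_image('top'); cv2.imwrite('pics/t5.png',cv2.resize(t[180:260,340:395],None,fx=10,fy=10,interpolation=cv2.INTER_CUBIC)[:600,:,::-1])
for x0 in (-.048,):
  for y in(-.056,-.025,.025,.056):
    print(y,[tuple(np.round(proj('top',world([x0+d,y,z])),1)) for d in(-.005,.005) for z in(.073,.112)])
E
```

```text
[-53.6  11.6  41.5 100.9  -8.1  70.6 -18.1]
-0.056 [(np.float64(367.2), np.float64(193.7)), (np.float64(368.4), np.float64(190.1)), (np.float64(362.4), np.float64(192.9)), (np.float64(363.5), np.float64(189.4))]
-0.025 [(np.float64(364.9), np.float64(208.3)), (np.float64(366.1), np.float64(205.3)), (np.float64(360.1), np.float64(207.6)), (np.float64(361.1), np.float64(204.6))]
0.025 [(np.float64(361.3), np.float64(232.1)), (np.float64(362.3), np.float64(230.0)), (np.float64(356.4), np.float64(231.4)), (np.float64(357.3), np.float64(229.2))]
0.056 [(np.float64(359.0), np.float64(247.0)), (np.float64(359.9), np.float64(245.4)), (np.float64(354.1), np.float64(246.3)), (np.float64(354.9), np.float64(244.6))]
```

View pics/t5.png

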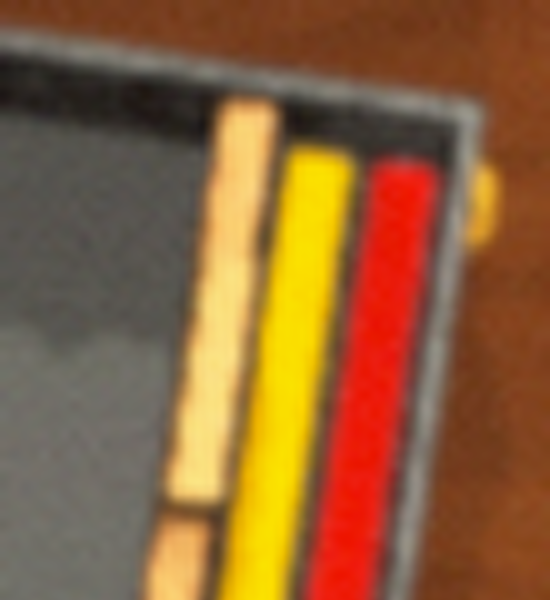

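The tab's end at px (356.5-362.5, 230) matches the nominal notch-1 position to within 1 mm. I'll move above the divider, turn 90° and half open.

```bash
python3 -m inch '{"linear":[[-0.03,0,0],[-0.06,0,0],[-0.1,0,0],[-0.14,0,0],[-0.164,0,0],[-0.164,0,0],[-0.164,0,0],[-0.164,0,0],[-0.164,0,0],[-0.164,0,0],[-0.164,0,0],[-0.164,0,0],[-0.164,0,0],[-0.164,0,0],[-0.164,0,0],[-0.164,0,0]],"yaw":[0,0,0,-0.15,-0.3,-0.45,-0.6,-0.75,-0.9,-1.05,-1.2,-1.35,-1.5,-1.571,-1.571,-1.571]}' 0 ;python3 - <<'E'
from h import *
st();print(get_obs()['q'].round(1))
E
```

```text
clock: 13.25
eef_pos: [0.4882, -0.0385, 0.3086]
tcp_rot: [-180.0, -0.0, 171.8]
contact_force: [-0.0, 0.4, 1.2]
finger_gap: 0.0427
t 13.2 case xyz mm [-47.8  -0.9 308.6] rot [-180.    -0.   171.8] F [-0.   0.4  1.2] gap 42.7
[-35.3   6.4  38.1 105.2  -4.2  69.8  85.8]
```

```bash
python3 -m inch '{"linear":[[0.001,0,0.03],[0.001,0,0.06],[0.001,0,0.09],[0.001,0,0.12],[0.001,0,0.15],[0.001,0,0.18],[0.001,0,0.2],[0.001,0,0.215],[0.001,0,0.223],[0.001,0,0.227],[0.001,0,0.227]],"yaw":[0,0,0,0,0,0,0,0,0,0,0]}' 0 ;python3 - <<'E'
from h import *
st()
E
python3 -m inch '{"linear":[[0,0,0],[0,0,0],[0,0,0],[0,0,0],[0,0,0],[0,0,0]],"yaw":[0,0,0,0,0,0]}' -1
python3 -c "
from h import *
st()"
```

```text
clock: 14.35
eef_pos: [0.4874, -0.0383, 0.0817]
tcp_rot: [-180.0, -0.0, 171.9]
contact_force: [0.3, -0.4, 0.4]
finger_gap: 0.0427
t 14.3 case xyz mm [-47.7  -0.1  81.7] rot [-180.    -0.   171.9] F [ 0.3 -0.4  0.4] gap 42.7
clock: 14.95
eef_pos: [0.4879, -0.0381, 0.0824]
tcp_rot: [180.0, 0.1, 171.9]
contact_force: [-0.4, 0.6, 6.1]
finger_gap: 0.009
t 14.9 case xyz mm [-47.5  -0.6  82.4] rot [1.800e+02 1.000e-01 1.719e+02] F [-0.4  0.6  6.1] gap 9.0
```

```bash
python3 -m inch '{"linear":[[0,0,-0.004],[0,0,-0.008],[0,0,-0.012],[0,0,-0.016],[0,0,-0.02],[0,0,-0.024],[0,0,-0.028],[0,0,-0.030],[0,0,-0.03],[0,0,-0.03]],"yaw":[0,0,0,0,0,0,0,0,0,0]}';python3 - <<'E'
from h import *
st()
s=get_image('scene')
cv2.imwrite('pics/s6.png',cv2.resize(s[130:330,210:410],(600,600),interpolation=cv2.INTER_CUBIC)[:,:,::-1])
E
```

```text
clock: 15.95
eef_pos: [0.4873, -0.0382, 0.1116]
tcp_rot: [180.0, -0.0, 171.9]
contact_force: [-0.1, -0.3, -1.1]
finger_gap: 0.0088
t 15.9 case xyz mm [-47.7   0.  111.6] rot [180.   -0.  171.9] F [-0.1 -0.3 -1.1] gap 8.8
```

View pics/s6.png

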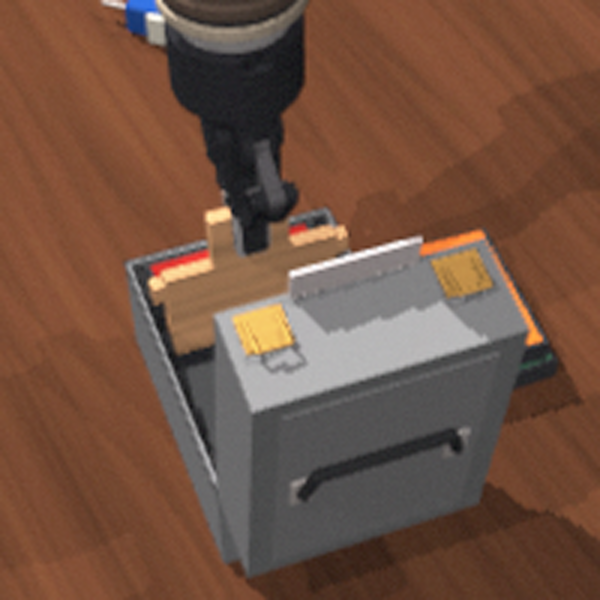

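The divider is out and hangs square, and Fz shows its weight. I'll shift it 32 mm toward the hinge and lower it.

```bash
python3 -m inch '{"linear":[[0,0.006,0],[0,0.012,0],[0,0.018,0],[0,0.024,0],[0,0.029,0],[0,0.032,0],[0,0.032,0],[0,0.032,0],[0,0.032,0.004],[0,0.032,0.008],[0,0.032,0.012],[0,0.032,0.016],[0,0.032,0.019],[0,0.032,0.022],[0,0.032,0.025],[0,0.032,0.025],[0,0.032,0.025]],"yaw":[0,0,0,0,0,0,0,0,0,0,0,0,0,0,0,0,0]}';python3 - <<'E'
from h import *
st()
E
```

```text
clock: 17.7
eef_pos: [0.4918, -0.0066, 0.0867]
tcp_rot: [-180.0, -0.0, 171.9]
contact_force: [0.7, -0.9, -0.8]
finger_gap: 0.0089
t 17.7 case xyz mm [-15.7   0.   86.7] rot [-180.    -0.   171.9] F [ 0.7 -0.9 -0.8] gap 8.9
```

```bash
python3 -m inch '{"linear":[[0,0,0.002],[0,0,0.003],[0,0,0.004],[0,0,0.005],[0,0,0.0055],[0,0,0.0055]],"yaw":[0,0,0,0,0,0]}';python3 - <<'E'
from h import *
st()
E
```

```text
clock: 18.3
eef_pos: [0.4918, -0.0065, 0.0824]
tcp_rot: [179.9, -0.0, 171.9]
contact_force: [-6.6, 1.2, 18.4]
finger_gap: 0.0089
t 18.3 case xyz mm [-15.7   0.   82.4] rot [179.9  -0.  171.9] F [-6.6  1.2 18.4] gap 8.9
```

The divider is seated: the TCP height of 82.4 mm equals the height at the grasp, and it pushes back with 18 N. I'll relieve that, release and go up.

```bash
python3 -m inch '{"linear":[[0,0,-0.0008],[0,0,-0.0008]],"yaw":[0,0]}' && python3 -m inch '{"linear":[[0,0,0],[0,0,0],[0,0,0],[0,0,0]],"yaw":[0,0,0,0]}' 0 && python3 -m inch '{"linear":[[0,0,-0.01],[0,0,-0.03],[0,0,-0.06],[0,0,-0.1],[0,0,-0.15],[0,0,-0.2],[0,0,-0.2],[0,-0.05,-0.2],[0,-0.1,-0.2],[0,-0.15,-0.2],[0,-0.2,-0.2],[0,-0.25,-0.2],[0,-0.25,-0.2],[0,-0.25,-0.2]],"yaw":[0,0,0,0,0,0,0,0,0,0,0,0,0,0]}'
python3 - <<'E'
from h import *
st()
s=get_image('scene');t=get_image('top')
p=lambda a:cv2.resize(a,(400,400),interpolation=cv2.INTER_CUBIC)
cv2.imwrite('pics/s7.png',np.hstack([p(s[130:330,210:410]),p(t[130:290,250:410])])[:,:,::-1])
for n in('scene','top'):
  for y in(-.025,.025):
    print(n,y,[tuple(np.round(proj(n,world([x,y,.112])),1).tolist()) for x in(-.021,-.011)])
lipproj()
E
```

```text
clock: 18.5
eef_pos: [0.492, -0.0065, 0.0824]
tcp_rot: [180.0, 0.0, 171.9]
contact_force: [-2.8, 0.2, 7.2]
finger_gap: 0.009
clock: 18.9
eef_pos: [0.4917, -0.0066, 0.0818]
tcp_rot: [-180.0, -0.0, 171.9]
contact_force: [0.1, -0.3, -0.5]
finger_gap: 0.0426
clock: 20.3
eef_pos: [0.4558, -0.2556, 0.2822]
tcp_rot: [-180.0, -0.0, 171.7]
contact_force: [0.5, 0.6, -0.1]
finger_gap: 0.0427
t 20.3 case xyz mm [-267.4    0.6  282.2] rot [-180.    -0.   171.7] F [ 0.5  0.6 -0.1] gap 42.7
scene -0.025 [(284.9, 223.7), (286.6, 227.5)]
scene 0.025 [(311.0, 216.4), (312.9, 220.1)]
top -0.025 [(350.2, 202.9), (345.2, 202.1)]
top 0.025 [(346.3, 227.5), (341.3, 226.7)]
70 [283.6 324.2] [174.6 164.1]
75 [287.  328.3] [179.5 168.7]
80 [290.8 332.7] [185.4 174.4]
85 [294.7 337.3] [192.5 181.1]
90 [298.9 342. ] [200.6 189. ]
95 [303.2 346.8] [209.8 197.8]
100 [307.7 351.7] [220.  207.6]
```

View pics/s7.png

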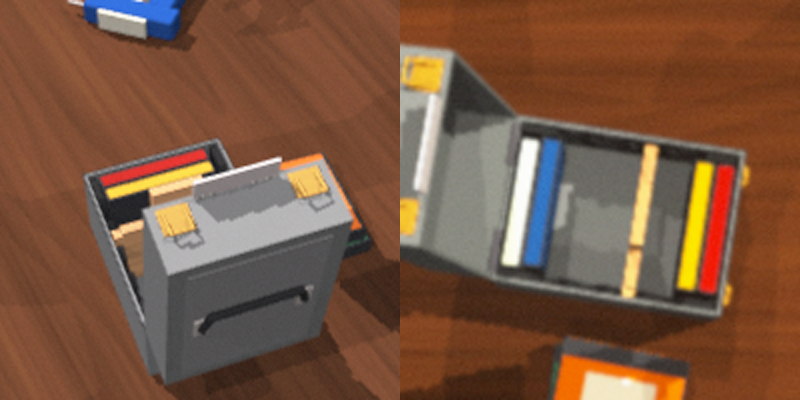

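The divider sits square in notch 2: its tab end is at px (342-348, 228), and the prediction was (341-346, 227). The lip is on the 100° line, all four tapes stand, and the gripper is clear. I'm handing in.

```bash
python3 -c "
from rig import *
finish_job()"
```

```text
the job is handed in; nothing more can be done
```

The case is open with its lid back on the stop, and the divider now stands in the second pair of notches. I handed the job in at about 20 s, with the gripper clear of everything.

- **Lid:** I pinched the ends of the lip and swung it up along the hinge arc. Somewhere between about 74° and 95° the pads slipped off the lip and shut. The closed tips then pressed down on the lip's edge; the wrist force read about 42 N at the end of that move, so I backed straight up. The lid covered its last few degrees without my grip. I didn't see that part, so I can't confirm it settled gently. Both later pictures show it at about 100°, on its stop.
- **Divider:** I lifted it 30 mm, moved it 32 mm toward the hinge and lowered it without it catching. It bottomed out at the same gripper height as when I gripped it (82.4 mm), so I take it to be on the case floor. In the top view its tab is within about 2 mm of where it should be.
- **Everything else:** All four tapes still stand in the case. The orange tape on the stack looks unmoved in the last picture. I did not check the mug, vase or tag gun again by measurement, but the arm never went near them except to pass overhead at the start.

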